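Shut the reader's aperture collar and take out its cassette

TASK

Turn the grey collar on the bench reader's lens barrel until its lever has clicked in at the long mark. Then press the paddle at the foot of the cassette bay down to spring the latch, lift the cassette out, and set it down gently, upright and flat, in the steel tray. Leave the collar at the long mark and do not disturb the wash bottle, beaker or tip box.

Things in the scene. Friction and masses are not known exactly. Their poses are not given: they have to be found in the camera images.
- reader: White L-shaped instrument, fixed; deck 60 mm above the bench. Origin on the bench, z up. Its +y part (x -120..110, y -20..210 mm) carries a black lens barrel; its -y part (x -120..45, y -135..-20) is the cassette bay with a well 100 x 70 mm, 25 deep, centred at (-20, -80). The corner beyond the bay (x over 45, y under -20) is open to the bench; the paddle sticks out there.
- barrel_axis (a point): Point on the axis of the fixed vertical barrel (68 mm diameter) at its top, 125 mm above the bench. At reader (-10, 75, 125) mm.
- collar (a joint): Angle (rad) of the grey collar (96 mm diameter, 66 to 100 mm above the bench): 0 with its lever at the long mark, growing counter-clockwise from above; range -1.75 to 0.70, starts negative, 2 to 4 clicks away. A detent every 0.35 rad (also beyond 0). About 5 N on the lever leaves a detent; past half way it snaps on into the next.
- lever_tip (a point): Outer end, top edge, of the collar's one lever: a grey radial bar 14 mm thick, from 48 to 95 mm from the barrel axis and from 74 to 106 mm above the bench (14 mm clear of the deck). Its upright sides can be pushed with closed fingers.
- long_mark (a point): Middle of the long black bar mark (36 mm long, radial, 99 to 135 mm from the barrel axis) on the deck; the other detents have short 9 mm ticks. Where the lever must point.
- latch (a joint): Angle (rad) of the spring latch: 0 latched, 0.38 fully pressed (stop). It frees the cassette from about 0.2 rad. Springs back when let go.
- paddle (a point): Press point on top of the latch's grey paddle (40 mm wide along reader y), 44 mm above the bench, 12 mm in from its outer end. At reader (87, -80, 44) mm when latched. Goes down 16 mm here; 4 N to start, about 7 N at the end. A steel hook on the same part holds down the cassette's tongue.
- cassette: Black block, about 220 g, 97 (x) x 67 (y) x 45 mm, with a tongue 16 mm long on its +x end and a grip rib on top 60 long (x), 16 thick (y), 30 mm high. Origin: centre of underside, 35 mm above the bench when seated; axes as the reader's. Once unlatched, a spring pin tips its +x end up 9 mm (about 0.1 rad) and it stays so; then lift straight up by the rib.
- tray: Plain steel tray fixed on the bench, 200 (x) x 150 (y) mm outside, rim 18 mm high, walls and floor 5 mm thick, open on top. Origin: centre of its underside.
- wash_bottle: White bottle, 64 mm diameter, 150 mm high, bystander; origin centre of underside.
- beaker: Glass beaker, 72 mm diameter, 90 mm high, bystander; origin centre of underside.
- tip_box: Grey closed box 120 x 85 x 55 mm, bystander; origin centre of underside.
There are look-alikes about, which are no part of the job. What is shaped like the cassette but red is not meant.

How it is judged:
By the outcome, as a careful person would: the job done as asked, in the order asked, and still so for the second after the job is handed in, with the robot touching nothing.
It also fails if it takes over 61 s, if anything falls off the work surface, if the arm or the gripper's body presses on something with over 40 N, if the wrist force passes 120 N, or if a joint passes its speed limit or range.

ROBOT

A 7-joint arm with a two-finger parallel gripper is mounted at the origin on the work surface. World frame = base frame: x ahead of the robot, y to its left, z up, the work surface at z = 0. Lengths are in mm, angles in rad, forces in N, time in s.
With the tool pointing down it reaches from about 400 to 875 mm from the base axis. Payload 4.4 kg.
Tool frame: the origin (TCP) lies at the very end of the fingers, on their centre line; the grasp point (between the pads) lies 19 mm behind it; z points along the fingers, y is the line along which they close (so a half turn about z gives the same grasp; the last joint's range is limited). The gripper opens to 85 mm and grips with 20 to 120 N. Pads are 22 mm wide; open, the fingers measure 114 mm over their backs; the gripper's body (76 mm by 85 mm) begins 54 mm behind the grasp point. The pads swing forward as they close: fully open they stand 13 mm farther back than shut.
Start: joints at [-1.383, 0.628, 0.038, 1.517, -0.027, 0.996, -0.02], TCP at [163.179, 629.198, 231.313] pointing down, gripper open.
Joint ranges: [-3.06, 3.06], [-0.37, 2.12], [-1.25, 1.32], [0.18, 2.47], [-1.1, 4.24], [0.23, 1.98], [-2.94, 2.94]. Speed limits (rad/s): [2.57, 2.57, 3.14, 3.14, 3.14, 3.14, 3.14].

INTERFACE

Orientations are given as [roll, pitch, yaw] about the fixed x, y, z axes, in that order (R = Rz(yaw) Ry(pitch) Rx(roll)).
In Python, from cell import monitor, viewer, workorder gives the robot as it stands.
- The arm moves only by the tool arm_command, never from a script. Its argument "series" is one flat list of numbers, 5 for each row, row after row: the opening in per cent of the stroke, from 0 (shut) to 100 (fully open), then the shift along the tool's x, y, z in cm, then the turn about the tool's z in degrees. In form: [claw, x, y, z, roll, claw, x, y, z, roll, ...]. A call has exactly 5 rows; each row is the pose to reach, as a shift and turn from the pose commanded when the call began, along the tool's axes at that moment; what a row does not reach only later rows make up. A row lasts 1/12 s, in which the tool goes at most 41.7 mm and 7.16 degrees, less where a joint would pass 70% of its speed; a pose out of reach is approached as far as the arm can. A call with a gripper value outside its range is refused whole. The fingers move at their own pace and stop on an object; the grip force is fixed at half the most. Time passes only in rows, so rows that repeat a pose let the fingers close, or fill a call up. It gives the time, the measured TCP pose, the force, the opening and the grip force at its end, in the units of the state.
- monitor.read_state(): the state, without advancing time (a new reading comes with each control period).
- viewer.get_image(name): name is "scene" or "top" or "wrist"; returns (picture, depth): 384x512x3 uint8, red, green, blue; 384x512 float32, mm along the optical axis (not along the pixel's ray), 0 where there is no reading.
- viewer.camera_model(name): a dict with "mtx" (3x3 intrinsics, pixels), "dist_coeffs" ([k1, k2, p1, p2, k3] as OpenCV has them; the pictures are not rectified), "R" (3x3) and "t" (3): a world point X has camera coordinates R X + t. Camera axes: x right, y down, z forward; pixel columns grow to the right and rows downward; lengths in mm; the calibration is good to about 2 mm. A picture is of the moment at which its call begins: read the wrist's pose just before it. camera_model takes no time and is no camera call; for the wrist camera it gives the pose at the moment of the call.
- workorder.finish_job(): hands the job in; it is judged then, once.
The state is a dict: "clock": time; "qpos": joint angles; "qd": joint speeds; "tau": joint torques, N m; "eef_pos": TCP position; "tool_rot": TCP orientation; "force": force on the tool from outside, world axes, zero at the start; "torque": the same for the moment, N m; "width": finger opening in mm; "gripper_force": force on a finger pad.
Only numpy, scipy, OpenCV 4.12 (cv2) and the standard library are available. Lean on these libraries where they do the work, as an engineer would, in place of code of your own. Each camera call takes 0.05 s, during which the arm holds its last target. There are 200 camera calls.

## Working session

There is one attempt and no reset: what is moved stays moved. The work goes in short steps, Python scripts to look and compute and a tool call to move; the robot and the scene stay as the last step left them, time stands still between calls to the robot, and variables do not carry over. Pictures are saved under pics/ and viewed, at most 10 in all, crops included, and the job is handed in when it is done.

Besides the shell and the picture viewer there is one more tool, called after "Call:" by a JSON object that holds its "fn" and its "kwargs". arm_command: Moves the arm, as the interface text tells. Its arguments: {"type":"object","properties":{"series":{"type":"array","items":{"type":"number"}}},"required":["series"]}

```bash
mkdir -p pics; cat > h.py <<'E'
import numpy as np,cv2
from cell import monitor,viewer,workorder
from scipy.spatial.transform import Rotation as Ro
def snap(n,f):
    m=viewer.camera_model(n); p,d=viewer.get_image(n)
    cv2.imwrite(f'pics/{f}.png',p[:,:,::-1]); np.savez(f'pics/{f}.npz',d=d,p=p,K=m['mtx'],D=m['dist_coeffs'],R=m['R'],t=m['t'])
def load(f): return np.load(f'pics/{f}.npz')
def P(z,u,v,h=None):
    """pixel->world; via depth, or on plane z=h"""
    x,y=cv2.undistortPoints(np.array([[[u,v]]],float),np.array(z['K']),np.array(z['D']))[0,0]
    R=z['R'];t=np.array(z['t']).ravel();r=np.array([x,y,1])
    if h is None: return R.T@(r*z['d'][int(round(v)),int(round(u))]-t)
    c=-R.T@t; w=R.T@r; return c+w*(h-c[2])/w[2]
def cloud(z):
    v,u=np.mgrid[:384,:512]; q=cv2.undistortPoints(np.stack([u,v],-1).reshape(-1,1,2).astype(float),z['K'],z['D'])[:,0]
    d=z['d'].reshape(-1,1); X=np.hstack([q*d,d]); return ((X-z['t'].ravel())@z['R']).reshape(384,512,3)
def st():
    s=monitor.read_state()
    for k in ['clock','qpos','eef_pos','tool_rot','force','width','gripper_force']: print(k,np.round(s[k],3))
    return s
E
python3 - <<'E'
from h import *
st(); snap('scene','s0'); snap('top','t0')
a=cv2.imread('pics/t0.png'); b=cv2.imread('pics/s0.png')
cv2.imwrite('pics/t0b.png',cv2.resize(a,(800,600),interpolation=cv2.INTER_CUBIC))
cv2.imwrite('pics/s0b.png',cv2.resize(b,(800,600),interpolation=cv2.INTER_CUBIC))
E
```

```text
clock 0.0
qpos [-1.383  0.629  0.038  1.518 -0.027  0.996 -0.02 ]
eef_pos [162.987 628.563 230.363]
tool_rot [-3.14   0.     2.888]
force [-0.407 -0.071  0.566]
width 85.133
gripper_force 0.0
```

View pics/t0b.png

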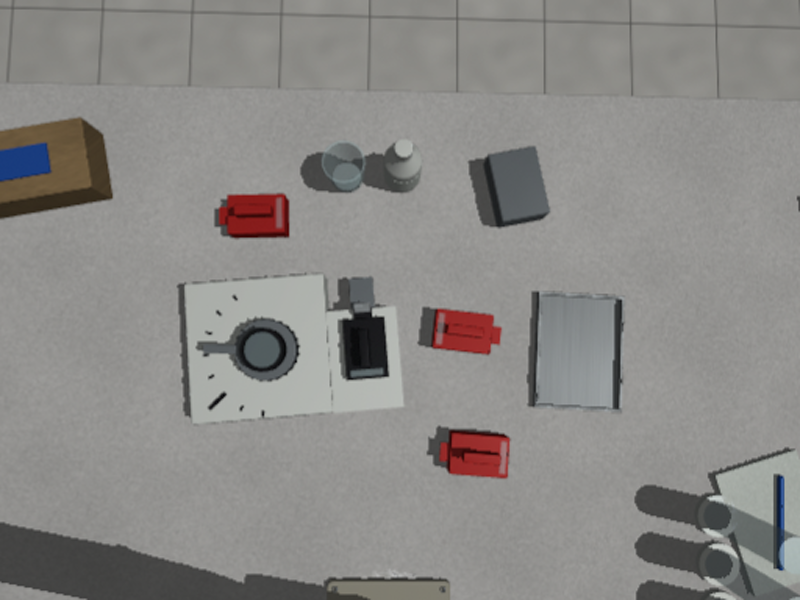

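View pics/s0b.png

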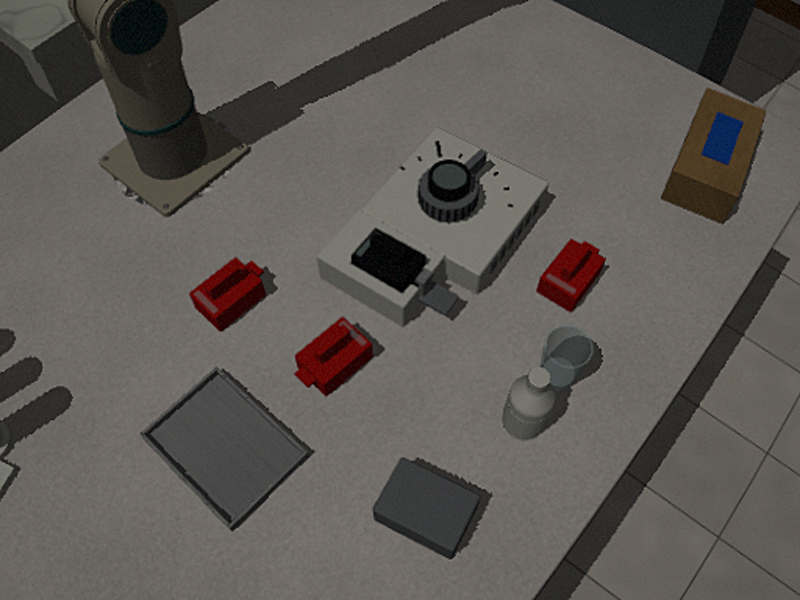

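The top view (800 px wide) shows:
- The reader deck has corners at (185,284), (324,274), (396,307), (404,405) and (192,423).
- The barrel is at (265,350). The lever points left to (200,347), and the long mark is at (217,400), about two clicks ccw.
- The paddle is at (361,292), the black cassette at (365,347), and the tray spans (535..620, 292..410).

The scene view agrees with this.

```bash
python3 - <<'E'
from h import *
z=load('t0'); k=.64
px=lambda u,v,h:P(z,(u+.5)*k-.5,(v+.5)*k-.5,h)
obs=np.array([px(u,v,60)[:2] for u,v in [(185,284),(324,274),(396,307),(404,405),(192,423)]])
mod=np.array([(110,210),(110,-20),(45,-135),(-120,-135),(-120,210)],float)
a=mod-mod.mean(0);b=obs-obs.mean(0)
th=np.arctan2((a[:,0]*b[:,1]-a[:,1]*b[:,0]).sum(),(a*b).sum());c,s=np.cos(th),np.sin(th);Rm=np.array([[c,-s],[s,c]])
t=obs.mean(0)-Rm@mod.mean(0); print('reader',t,th,'\nres',np.round(obs-(mod@Rm.T+t),1))
w=lambda x,y:np.round(Rm@[x,y]+t,1)
print('barrel',w(-10,75),'paddle',w(87,-80),'cass',w(-20,-80))
ax=w(-10,75)
tr=lambda p:Rm.T@(p[:2]-t)
L=px(200,347,106)[:2]
for n,p in [('lever',px(200,347,106)),('long',px(217,400,60)),('tick',px(211,377,60)),('barreltop',px(265,350,125)),('paddle',px(361,292,44))]:
  d=p[:2]-ax;print(n,np.round(p,1),'reader',np.round(tr(p),1),'r',np.hypot(*d).round(1),'ang',np.arctan2(d[1],d[0]).round(3))
C=np.array([px(u,v,18)[:2] for u,v in [(536,292),(621,294),(619,410),(532,407)]]);print('tray',np.round(C,1),C.mean(0))
X=cloud(z); print('depth deck',np.round(P(z,330*k,370*k),1),np.round(P(z,210*k,300*k),1),np.round(P(z,580*k,350*k),1))
for n,q in dict(cassblk=(350,350),red=(465,330),red2=(478,453),bottle=(403,150),tip=(516,185)).items(): print(n,np.round(P(z,q[0]*k,q[1]*k),1))
E
```

```text
reader [502.06316858 121.68045178] 0.0912161555159265 
res [[-1.5 -1.8]
 [-2.7  0.5]
 [-1.5  1.4]
 [ 3.   1.4]
 [ 2.8 -1.4]]
barrel [485.3 195.5] paddle [596.   49.9] cass [489.4  40.2]
lever [488.  296.1 106. ] reader [  1.9 175. ] r 100.7 ang 1.544
long [403.2 279.9  60. ] reader [-84.  166.6] r 117.8 ang 2.342
tick [440. 291.  60.] reader [-46.4 174.2] r 105.7 ang 2.014
barreltop [484.4 191.8 125. ] reader [-11.2  71.5] r 3.8 ang -1.804
paddle [583.3  51.6  44. ] reader [ 74.5 -77.2] r 174.1 ang -0.973
tray [[ 590.1 -250.1]
 [ 588.6 -399. ]
 [ 388.9 -391.7]
 [ 392.7 -241.8]] [ 490.05119769 -320.64688768]
depth deck [452.8  98.5  60.6] [564.9 297.6  57.7] [ 490.2 -330.8    3.5]
cassblk [485.6  65.2  80.2]
red [ 520.1 -120.3   74.1]
red2 [ 323.7 -141.6   74.8]
bottle [792.1 -14.8 150. ]
tip [ 767.3 -208.4   56.5]
```

```bash
cat >> h.py <<'E'
def plan(start,wps,step=33.,turn=6.5):
    """start=(x,y,z,yawdeg); wps=(claw,x,y,z,yawdeg[,nrows]); prints calls (cm, deg), tool pointing down"""
    rows=[];cur=np.array(start,float)
    for w in wps:
        tgt=np.array(w[1:5],float); n=int(max(1,np.ceil(np.linalg.norm(tgt[:3]-cur[:3])/step),np.ceil(abs(tgt[3]-cur[3])/turn)))
        if len(w)>5:n=max(n,w[5])
        rows+=[(w[0],*(cur+(tgt-cur)*i/n)) for i in range(1,n+1)]; cur=tgt
    while len(rows)%5: rows.append(rows[-1])
    b=np.array(start,float)
    for i in range(0,len(rows),5):
        o=[];y=np.radians(b[3]);X=np.array([np.cos(y),np.sin(y),0]);Y=np.array([np.sin(y),-np.cos(y),0])
        for r in rows[i:i+5]:
            d=np.array(r[1:4])-b[:3]; l=np.round([d@X/10,d@Y/10,-d[2]/10,b[3]-r[4]],2); o+=[r[0],*l]
        print([float(q) for q in o]); b=np.append(b[:3]+10*(l[0]*X+l[1]*Y-l[2]*np.array([0,0,1])),b[3]-l[3])
    print('end',b)
E
python3 - <<'E'
from h import *
plan((163.2,629.2,231.3,165.5),[(0,520,290,235,182.8)])
E
```

```text
[0.0, -2.87, -1.59, -0.02, -1.15, 0.0, -5.74, -3.19, -0.05, -2.31, 0.0, -8.61, -4.78, -0.07, -3.46, 0.0, -11.48, -6.37, -0.1, -4.61, 0.0, -14.35, -7.97, -0.12, -5.77]
[0.0, -2.69, -1.87, -0.03, -1.15, 0.0, -5.38, -3.75, -0.05, -2.3, 0.0, -8.08, -5.62, -0.08, -3.46, 0.0, -10.77, -7.49, -0.1, -4.61, 0.0, -13.47, -9.37, -0.13, -5.76]
[0.0, -2.49, -2.13, -0.02, -1.16, 0.0, -4.98, -4.27, -0.05, -2.31, 0.0, -7.48, -6.4, -0.07, -3.46, 0.0, -9.97, -8.54, -0.1, -4.62, 0.0, -12.46, -10.67, -0.12, -5.77]
end [519.99588957 290.03752317 235.         182.8       ]
```

Call:
{"fn": "arm_command", "kwargs": {"series": [0,-2.9,-1.6,0,-1.2,0,-5.7,-3.2,0,-2.3,0,-8.6,-4.8,-0.1,-3.5,0,-11.5,-6.4,-0.1,-4.6,0,-14.4,-8.0,-0.1,-5.8]}}

```text
clock: 0.52
eef_pos: [283.2, 514.2, 232.0]
tool_rot: [-3.141, -0.0, 2.99]
force: [1.0, -1.1, -0.3]
width: 25.7
gripper_force: 0.0
```

Call:
{"fn": "arm_command", "kwargs": {"series": [0,-2.7,-1.9,0,-1.2,0,-5.4,-3.8,0,-2.3,0,-8.1,-5.6,-0.1,-3.5,0,-10.8,-7.5,-0.1,-4.6,0,-13.5,-9.4,-0.1,-5.8]}}

```text
clock: 0.93
eef_pos: [402.4, 400.8, 233.1]
tool_rot: [-3.141, -0.0, 3.091]
force: [0.0, 0.4, -0.6]
width: -0.0
gripper_force: 0.0
```

Call:
{"fn": "arm_command", "kwargs": {"series": [0,-2.5,-2.1,0,-1.2,0,-5.0,-4.3,0,-2.3,0,-7.5,-6.4,-0.1,-3.5,0,-10.0,-8.5,-0.1,-4.6,0,-12.5,-10.7,-0.1,-5.8]}}

```text
clock: 1.35
eef_pos: [521.7, 287.7, 234.0]
tool_rot: [-3.142, -0.001, -3.091]
force: [0.6, 0.0, -0.2]
width: 0.1
gripper_force: 0.0
```

```bash
python3 - <<'E'
from h import *
st(); snap('wrist','w1'); st()
a=cv2.imread('pics/w1.png'); cv2.imwrite('pics/w1b.png',cv2.resize(a,(800,600),interpolation=cv2.INTER_CUBIC))
E
```

```text
clock 1.35
qpos [-0.529  0.546 -0.034  1.671  0.022  0.926  1.051]
eef_pos [521.732 287.694 234.016]
tool_rot [-3.142e+00 -1.000e-03 -3.091e+00]
force [ 0.585  0.004 -0.224]
width 0.066
gripper_force 0.0
clock 1.4
qpos [-0.522  0.548 -0.026  1.668  0.026  0.926  1.054]
eef_pos [528.184 279.722 233.976]
tool_rot [-3.136  0.004 -3.099]
force [ 5.33  -4.176 -0.362]
width -0.107
gripper_force 0.0
```

View pics/w1b.png

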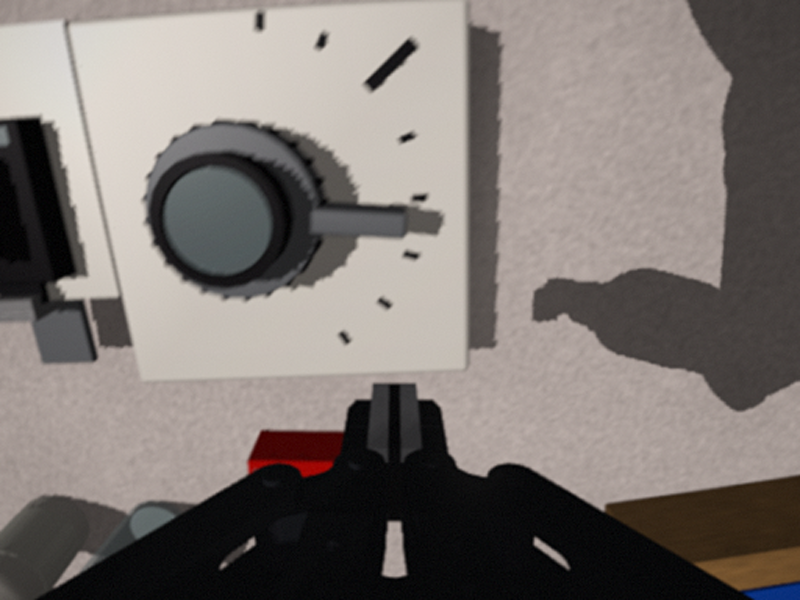

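The wrist view shows the barrel top at (217,222), the lever tip top at about (403,212), the long mark from (370,86) to (413,43), and the paddle at (65,330). There is one visible tick beside the lever at (419,197).

```bash
python3 - <<'E'
from h import *
z=load('w1'); k=.64
px=lambda u,v,h:P(z,(u+.5)*k-.5,(v+.5)*k-.5,h)
A=px(217,220,125); print('A',A)
for n,u,v,h in [('levertipA',406,207,106),('levtipB',405,236,106),('levroot',312,205,106),('levrootB',312,233,106),('long1',370,86,60),('long2',413,43,60),('t-.35',407,137,60),('t-.7',419,197,60),('t-1.05',411,255,60),('t-1.4',385,302,60),('t-1.75',345,337,60),('t.35',322,41,60),('t.7',260,20,60),('corner',142,380,60),('corner2',466,369,60)]:
  p=px(u,v,h); d=(p-A)[:2]; print(n,np.round(p,1),np.hypot(*d).round(1),np.arctan2(d[1],d[0]).round(3))
E
```

```text
A [483.72632791 198.87906352 125.        ]
levertipA [475.5 292.7 106. ] 94.2 1.658
levtipB [491. 293. 106.] 94.4 1.494
levroot [476.9 243.2 106. ] 44.9 1.723
levrootB [491.8 243.2 106. ] 45.1 1.39
long1 [413.6 269.4  60. ] 99.5 2.353
long2 [389.6 292.8  60. ] 133.0 2.357
t-.35 [440.7 292.4  60. ] 102.9 2.002
t-.7 [475.5 301.7  60. ] 103.2 1.651
t-1.05 [512. 299.  60.] 104.1 1.296
t-1.4 [544.2 284.   60. ] 104.4 0.953
t-1.75 [570.2 258.4  60. ] 105.0 0.602
t.35 [391.  241.5  60. ] 102.0 2.71
t.7 [381.6 206.7  60. ] 102.4 3.065
corner [610.1 117.   60. ] 150.6 -0.575
corner2 [589.8 341.6  60. ] 177.8 0.932
```

```bash
python3 - <<'E'
from h import *
A=np.array([484,198.])
def p(phi,g,z,n=1):
    u=np.array([np.cos(phi),np.sin(phi)]);t=np.array([-u[1],u[0]]);q=A+80*u+g*t
    return (0,*q,z,np.degrees(phi)+90,n)
W=[p(1.6,-48,160),p(1.6,-48,84,3),p(1.6,-48,84,2),p(1.6,-20,84,3)]+[p(f,-18,84) for f in np.linspace(1.68,2.32,9)]+[p(2.32,-18,84,2)]+[p(2.32,-45,84,2),p(2.32,-45,160,3)]
plan((520,290,235,182.8),W)
E
```

```text
[0.0, -0.3, -0.37, 2.5, 0.38, 0.0, -0.61, -0.74, 5.0, 0.75, 0.0, -0.91, -1.11, 7.5, 1.13, 0.0, -0.91, -1.11, 10.03, 1.13, 0.0, -0.91, -1.11, 12.57, 1.13]
[0.0, -0.0, 0.0, 2.53, -0.0, 0.0, -0.0, 0.0, 2.53, -0.0, 0.0, -0.0, 0.0, 2.53, -0.0, 0.0, 0.93, 0.0, 2.53, -0.0, 0.0, 1.87, 0.0, 2.53, -0.0]
[0.0, 0.93, 0.0, -0.0, -0.0, 0.0, 1.77, 0.12, -0.0, -4.59, 0.0, 2.43, 0.19, -0.0, -9.17, 0.0, 3.08, 0.2, -0.0, -13.75, 0.0, 3.74, 0.16, -0.0, -18.34]
[0.0, 0.64, 0.12, -0.0, -4.58, 0.0, 1.29, 0.18, -0.0, -9.17, 0.0, 1.95, 0.2, -0.0, -13.75, 0.0, 2.6, 0.16, -0.0, -18.33, 0.0, 3.25, 0.07, -0.0, -22.92]
[0.0, 0.0, 0.0, -0.0, 0.0, 0.0, 0.0, 0.0, -0.0, 0.0, 0.0, -1.35, 0.0, -0.0, 0.0, 0.0, -2.7, 0.0, -0.0, 0.0, 0.0, -2.7, 0.0, -2.53, 0.0]
[0.0, 0.0, 0.0, -2.54, 0.0, 0.0, 0.0, 0.0, -5.07, 0.0, 0.0, 0.0, 0.0, -5.07, 0.0, 0.0, 0.0, 0.0, -5.07, 0.0, 0.0, 0.0, 0.0, -5.07, 0.0]
end [462.50000135 287.24876542 160.         222.93      ]
```

Call:
{"fn": "arm_command", "kwargs": {"series": [0,-0.3,-0.4,2.5,0.4,0,-0.6,-0.7,5.0,0.8,0,-0.9,-1.1,7.5,1.1,0,-0.9,-1.1,10.0,1.1,0,-0.9,-1.1,12.6,1.1]}}

```text
clock: 1.82
eef_pos: [530.5, 277.9, 107.1]
tool_rot: [-3.141, 0.0, -3.112]
force: [1.5, 0.8, 0.6]
width: 0.2
gripper_force: 0.0
```

Call:
{"fn": "arm_command", "kwargs": {"series": [0,0,0,1.3,0,0,0,0,2.5,0,0,0,0,2.5,0,0,0.9,0,2.5,0,0,1.9,0,2.5,0]}}

```text
clock: 2.23
eef_pos: [512.0, 278.1, 84.1]
tool_rot: [3.141, 0.002, -3.112]
force: [-0.5, -0.0, -0.3]
width: 0.1
gripper_force: 0.0
```

Call:
{"fn": "arm_command", "kwargs": {"series": [0,0.9,0,0,0,0,1.8,0.1,0,-4.6,0,2.4,0.2,0,-9.2,0,3.1,0.2,0,-13.8,0,3.7,0.2,0,-18.3]}}

```text
clock: 2.65
eef_pos: [475.5, 279.1, 84.8]
tool_rot: [3.141, 0.004, -2.788]
force: [1.2, 0.5, -0.2]
width: 0.3
gripper_force: 0.6
```

```bash
python3 - <<'E'
from h import *
st()
E
```

```text
clock 2.65
qpos [-0.514  0.696 -0.104  1.921  0.134  0.527  1.214]
eef_pos [475.507 279.108  84.844]
tool_rot [ 3.141  0.004 -2.788]
force [ 1.21   0.46  -0.175]
width 0.308
gripper_force 0.573
```

Call:
{"fn": "arm_command", "kwargs": {"series": [0,0.6,0.1,0,-4.6,0,1.3,0.2,0,-9.2,0,1.9,0.2,0,-13.8,0,2.6,0.2,0,-18.3,0,3.2,0.1,0,-22.9]}}

```text
clock: 3.07
eef_pos: [444.9, 269.7, 84.9]
tool_rot: [-3.141, 0.004, -2.388]
force: [1.0, -0.3, 0.7]
width: -0.1
gripper_force: 0.4
```

Call:
{"fn": "arm_command", "kwargs": {"series": [0,0,0,0,0,0,0,0,0,0,0,-1.3,0,0,0,0,-2.7,0,0,0,0,-2.7,0,-2.5,0]}}

```text
clock: 3.48
eef_pos: [463.9, 288.0, 105.8]
tool_rot: [3.14, -0.003, -2.394]
force: [0.9, -0.7, -0.2]
width: -0.3
gripper_force: 0.0
```

Call:
{"fn": "arm_command", "kwargs": {"series": [0,0,0,-3,0,0,-1.5,0,-6,0,0,-3,0,-9,0,0,-4,0,-9,0,0,-4,0,-9,0]}}

```text
clock: 3.9
eef_pos: [495.6, 317.0, 200.9]
tool_rot: [-3.141, 0.007, -2.393]
force: [0.0, 0.6, -0.5]
width: -0.2
gripper_force: 0.0
```

```bash
python3 - <<'E'
from h import *
st(); snap('wrist','w2')
a=cv2.imread('pics/w2.png'); cv2.imwrite('pics/w2b.png',cv2.resize(a,(800,600),interpolation=cv2.INTER_CUBIC))
E
```

```text
clock 3.9
qpos [-0.443  0.581 -0.27   1.731  0.196  0.849  1.519]
eef_pos [495.619 317.001 200.93 ]
tool_rot [-3.141  0.007 -2.393]
force [ 0.027  0.6   -0.542]
width -0.189
gripper_force 0.0
```

View pics/w2b.png

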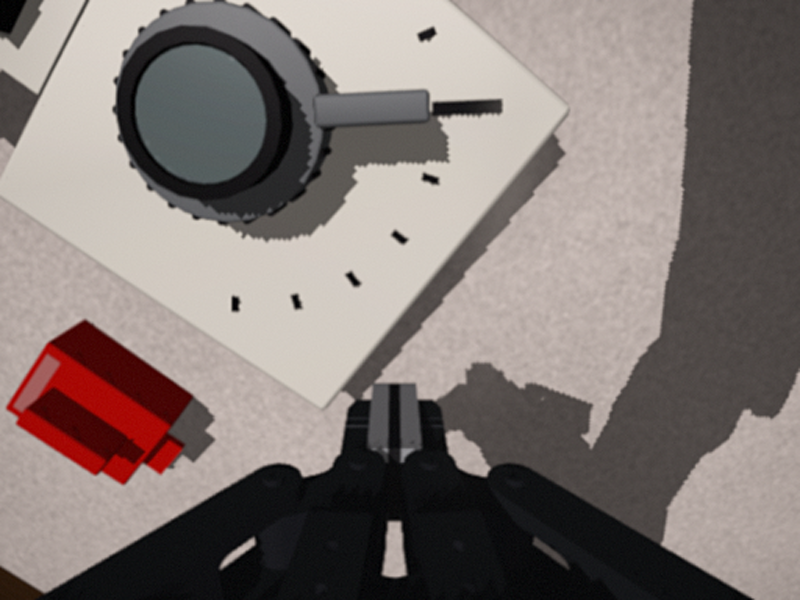

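The wrist view shows the lever, tip at (430,106), lined up with the long mark, which runs (432..502,107). So the collar is set. Next, the paddle.

```bash
python3 - <<'E'
from h import *
z=load('w2'); k=.64
px=lambda u,v,h:P(z,(u+.5)*k-.5,(v+.5)*k-.5,h)
A=px(201,112,125);print(A)
for q in [(429,106,106),(316,110,106),(500,106,60)]:
  d=(px(*q)-A)[:2];print(np.hypot(*d),np.arctan2(d[1],d[0]))
plan((491.8,314.5,199,222.9),[(0,650,60,200,185.2),(0,650,60,200,185.2)])
E
```

```text
[481.58546559 199.10825448 125.        ]
93.34630066579554 2.3445346817103547
44.007397993261 2.3379139903310926
133.3304406698105 2.350210496470643
[0.0, 0.57, -2.94, -0.01, 3.77, 0.0, 1.15, -5.88, -0.02, 7.54, 0.0, 1.72, -8.82, -0.03, 11.31, 0.0, 2.29, -11.76, -0.04, 15.08, 0.0, 2.87, -14.71, -0.05, 18.85]
[0.0, -0.41, -2.96, -0.01, 3.77, 0.0, -0.82, -5.93, -0.02, 7.54, 0.0, -1.22, -8.9, -0.03, 11.31, 0.0, -1.63, -11.87, -0.04, 15.08, 0.0, -2.04, -14.84, -0.05, 18.85]
[0.0, 0.0, -0.0, -0.0, 0.0, 0.0, 0.0, -0.0, -0.0, 0.0, 0.0, 0.0, -0.0, -0.0, 0.0, 0.0, 0.0, -0.0, -0.0, 0.0, 0.0, 0.0, -0.0, -0.0, 0.0]
end [650.0171401   60.00251776 200.         185.2       ]
```

Call:
{"fn": "arm_command", "kwargs": {"series": [0,0.6,-2.9,0,3.8,0,1.2,-5.9,0,7.5,0,1.7,-8.8,0,11.3,0,2.3,-11.8,0,15.1,0,2.9,-14.7,0,18.9]}}

```text
clock: 4.37
eef_pos: [570.8, 184.6, 196.8]
tool_rot: [-3.141, -0.004, -2.726]
force: [0.8, -0.2, -0.0]
width: 0.4
gripper_force: 0.0
```

Call:
{"fn": "arm_command", "kwargs": {"series": [0,-0.4,-3.0,0,3.8,0,-0.8,-5.9,0,7.5,0,-1.2,-8.9,0,11.3,0,-1.6,-11.9,0,15.1,0,-2.0,-14.8,0,18.8]}}

```text
clock: 4.78
eef_pos: [649.3, 57.9, 196.7]
tool_rot: [-3.141, -0.004, -3.055]
force: [0.2, -0.4, -0.5]
width: 0.3
gripper_force: 0.0
```

Call:
{"fn": "arm_command", "kwargs": {"series": [0,0,0,0,0,0,0,0,0,0,0,0,0,0,0,0,0,0,0,0,0,0,0,0,0]}}

```text
clock: 5.2
eef_pos: [649.6, 61.7, 198.0]
tool_rot: [3.141, -0.001, -3.047]
force: [0.1, 0.0, -0.4]
width: -0.1
gripper_force: 0.0
```

```bash
python3 - <<'E'
from h import *
st(); snap('wrist','w3')
a=cv2.imread('pics/w3.png'); cv2.imwrite('pics/w3b.png',cv2.resize(a,(800,600),interpolation=cv2.INTER_CUBIC))
E
```

```text
clock 5.2
qpos [-0.084  0.667 -0.091  1.541  0.068  0.937  1.469]
eef_pos [649.618  61.684 197.994]
tool_rot [ 3.141e+00 -1.000e-03 -3.047e+00]
force [ 0.051  0.029 -0.406]
width -0.082
gripper_force 0.0
```

View pics/w3b.png

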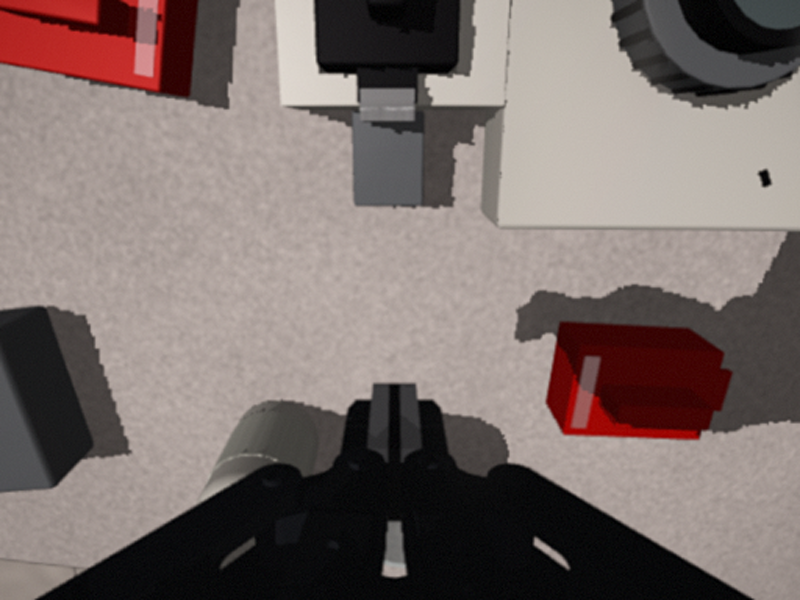

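The wrist view shows the paddle's outer edge at (354..421,206) and the bay's deck edge level at row 105, so the tool is aligned with the reader. The cassette body end is at (318..458,70).

```bash
python3 - <<'E'
from h import *
z=load('w3'); k=.64
px=lambda u,v,h:P(z,(u+.5)*k-.5,(v+.5)*k-.5,h)
for q in [(354,206,44),(421,206,44),(387,206,44),(282,105,60),(503,105,60),(498,227,60),(318,68,80),(458,68,80)]: print(q,px(*q).round(1))
print('depth paddle',P(z,388*k,180*k).round(1), P(z,388*k,200*k).round(1))
e=px(387,206,44)[:2]; y=np.radians(5.2); p=e-12*np.array([np.cos(y),np.sin(y)]); print('press',p)
b=(*p,)
plan((650,60,200,185.2),[(0,*b,100,185.2,4),(0,*b,60,185.2,3),(0,*b,60,185.2,3),(0,*b,45,185.2,2),(0,*b,27,185.2,4),(0,*b,26,185.2,4)])
E
```

```text
(354, 206, 44) [609.   35.9  44. ]
(421, 206, 44) [605.4  74.4  44. ]
(387, 206, 44) [607.2  54.9  44. ]
(282, 105, 60) [558.2  -3.8  60. ]
(503, 105, 60) [547.5 109.9  60. ]
(498, 227, 60) [610.7 117.   60. ]
(318, 68, 80) [540.7  16.7  80. ]
(458, 68, 80) [534.6  82.3  80. ]
depth paddle [592.6  54.3  45.2] [603.8  55.3  44.9]
press [595.28074427  53.78607842]
[0.0, 1.38, -0.03, 2.5, 0.0, 0.0, 2.75, -0.06, 5.0, 0.0, 0.0, 4.13, -0.09, 7.5, 0.0, 0.0, 5.51, -0.12, 10.0, 0.0, 0.0, 5.51, -0.12, 11.33, 0.0]
[0.0, -0.0, -0.0, 1.34, 0.0, 0.0, -0.0, -0.0, 2.67, 0.0, 0.0, -0.0, -0.0, 2.67, 0.0, 0.0, -0.0, -0.0, 2.67, 0.0, 0.0, -0.0, -0.0, 2.67, 0.0]
[0.0, -0.0, -0.0, 0.75, 0.0, 0.0, -0.0, -0.0, 1.5, 0.0, 0.0, -0.0, -0.0, 1.95, 0.0, 0.0, -0.0, -0.0, 2.4, 0.0, 0.0, -0.0, -0.0, 2.85, 0.0]
[0.0, -0.0, -0.0, 0.45, 0.0, 0.0, -0.0, -0.0, 0.48, 0.0, 0.0, -0.0, -0.0, 0.5, 0.0, 0.0, -0.0, -0.0, 0.52, 0.0, 0.0, -0.0, -0.0, 0.55, 0.0]
end [595.23552873  53.81108355  26.         185.2       ]
```

Call:
{"fn": "arm_command", "kwargs": {"series": [0,1.4,0,2.5,0,0,2.8,-0.1,5.0,0,0,4.1,-0.1,7.5,0,0,5.5,-0.1,10.0,0,0,5.5,-0.1,11.3,0]}}

```text
clock: 5.67
eef_pos: [590.8, 54.1, 82.7]
tool_rot: [-3.142, -0.008, -3.048]
force: [-0.7, 0.7, 0.3]
width: 0.2
gripper_force: 0.0
```

Call:
{"fn": "arm_command", "kwargs": {"series": [0,0,0,1.3,0,0,0,0,2.7,0,0,0,0,2.7,0,0,0,0,3.2,0,0,0,0,3.7,0]}}

```text
clock: 6.08
eef_pos: [596.6, 54.4, 48.9]
tool_rot: [3.141, 0.002, -3.049]
force: [-0.3, -0.1, 1.0]
width: 0.5
gripper_force: 0.0
```

Call:
{"fn": "arm_command", "kwargs": {"series": [0,0,0,0.4,0,0,0,0,0.8,0,0,0,0,1.2,0,0,0,0,1.6,0,0,0,0,2.0,0]}}

```text
clock: 6.5
eef_pos: [596.0, 54.1, 29.3]
tool_rot: [3.141, 0.0, -3.05]
force: [-5.8, 0.1, 36.9]
width: -0.1
gripper_force: 16.8
```

Call:
{"fn": "arm_command", "kwargs": {"series": [0,0,0,0,0,0,0,0,0.1,0,0,0,0,0.1,0,0,0,0,0.1,0,0,0,0,0.1,0]}}

```text
clock: 6.92
eef_pos: [596.4, 54.1, 29.6]
tool_rot: [3.142, 0.001, -3.05]
force: [-4.1, -0.4, 16.5]
width: 0.3
gripper_force: 7.1
```

```bash
python3 - <<'E'
from h import *
st(); snap('top','t1')
z=load('t1');X=cloud(z); 
r=np.radians(5.2)
def prof(f):
  X=cloud(load(f)).reshape(-1,3);d=X[:,:2]-[500.8,123.2];x=d[:,0]*np.cos(r)+d[:,1]*np.sin(r);y=-d[:,0]*np.sin(r)+d[:,1]*np.cos(r)
  for a in range(-65,40,10):
    m=(x>a)&(x<a+10)&(((y>-75)&(y<-112))|((y<-93)&(y>-112)));print(a,m.sum(),np.median(X[m,2]).round(1) if m.any() else None,end=' | ')
  print()
prof('t0');prof('t1')
E
```

```text
clock 6.917
qpos [-0.096  0.83  -0.067  1.804  0.101  0.509  1.433]
eef_pos [596.386  54.102  29.583]
tool_rot [ 3.142e+00  1.000e-03 -3.050e+00]
force [-4.08  -0.444 16.5  ]
width 0.301
gripper_force 7.064
-65 32 79.6 | -55 32 79.2 | -45 27 79.8 | -35 31 80.6 | -25 32 80.1 | -15 28 79.8 | -5 31 80.3 | 5 32 80.4 | 15 29 80.9 | 25 24 79.3 | 35 29 60.5 | 
-65 345 741.0 | -55 309 718.6 | -45 253 700.8 | -35 211 684.4 | -25 184 666.7 | -15 161 646.8 | -5 131 625.1 | 5 116 610.9 | 15 112 587.1 | 25 93 567.6 | 35 84 548.2 |
```

Call:
{"fn": "arm_command", "kwargs": {"series": [0,0,0,-1,0,0,0,0,-2.5,0,0,0,0,-5.5,0,0,0,0,-9,0,0,0,0,-12.5,0]}}

```text
clock: 7.38
eef_pos: [595.4, 53.8, 153.3]
tool_rot: [-3.142, -0.001, -3.05]
force: [0.3, -1.3, -0.7]
width: 0.1
gripper_force: 0.0
```

Call:
{"fn": "arm_command", "kwargs": {"series": [80,0,0,-3,0,80,0,0,-6,0,80,0,0,-6,0,80,0,0,-6,0,80,0,0,-6,0]}}

```text
clock: 7.8
eef_pos: [595.4, 53.8, 211.9]
tool_rot: [-3.142, -0.001, -3.05]
force: [-0.0, 0.2, 0.2]
width: 60.3
gripper_force: 0.0
```

```bash
python3 - <<'E'
from h import *
st(); snap('wrist','w4')
a=cv2.imread('pics/w4.png'); cv2.imwrite('pics/w4b.png',cv2.resize(a,(800,600),interpolation=cv2.INTER_CUBIC))
E
```

```text
clock 7.8
qpos [-0.077  0.575 -0.095  1.688  0.067  0.883  1.464]
eef_pos [595.409  53.751 211.859]
tool_rot [-3.142e+00 -1.000e-03 -3.050e+00]
force [-0.036  0.178  0.218]
width 60.328
gripper_force 0.0
```

View pics/w4b.png

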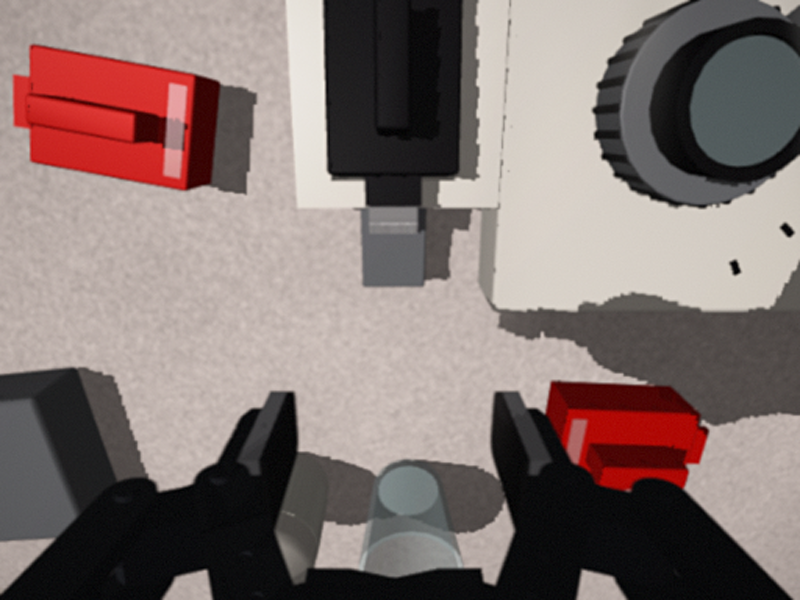

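The wrist view shows the cassette body end at (328..458,175) and the rib's +x end at (377..408,133). I'll check the tilt from depth and plan the grasp.

```bash
python3 - <<'E'
from h import *
z=load('w4'); k=.64; g=lambda u,v:P(z,u*k,v*k).round(1)
for v in (10,50,90,130,165): print('body',g(350,v),'rib',g(393,v))
w3=load('w3')
print('w3 body',P(w3,340*k,20*k).round(1),P(w3,340*k,60*k).round(1))
X=cloud(z)[:115]; m=(X[...,2]>97)&(X[...,2]<125)&(np.abs(X[...,0]-495)<50)&(np.abs(X[...,1]-45)<40)
q=X[m]; print(m.sum(),q.min(0),q.max(0),q.mean(0)); c=np.polyfit(q[:,0],q[:,1],1);print('rib y at x=490,520',np.polyval(c,[490,520]),c)
E
```

```text
body [458.3  21.3  81.9] rib [462.8  42.3 113.3]
body [476.4  22.8  85.3] rib [478.8  43.8 116. ]
body [494.6  24.1  87.1] rib [494.9  45.2 117.3]
body [513.2  25.6  89. ] rib [511.4  46.7 114.8]
body [530.   26.8  90.3] rib [528.   48.2  90.6]
w3 body [519.5  25.9  80.5] [536.5  27.   80.2]
1961 [457.87475094  33.66096205  97.20545353] [513.27042376  53.69072347 119.79300677] [485.14170435  43.98595224 115.29417659]
rib y at x=490,520 [44.39694402 46.93482034] [0.08459588 2.94496417]
```

```bash
python3 - <<'E'
from h import *
plan((595.3,54,214,185.2),[(50,486,44,170,185.2,5),(50,486,44,120,185.2,3),(50,486,44,94,185.2,4),(50,486,44,94,185.2,3)])
E
```

```text
[50.0, 2.2, -0.0, 0.88, 0.0, 50.0, 4.39, -0.0, 1.76, 0.0, 50.0, 6.59, -0.0, 2.64, 0.0, 50.0, 8.78, -0.0, 3.52, 0.0, 50.0, 10.98, -0.01, 4.4, 0.0]
[50.0, -0.0, 0.0, 1.67, 0.0, 50.0, -0.0, 0.0, 3.33, 0.0, 50.0, -0.0, 0.0, 5.0, 0.0, 50.0, -0.0, 0.0, 5.65, 0.0, 50.0, -0.0, 0.0, 6.3, 0.0]
[50.0, -0.0, 0.0, 0.65, 0.0, 50.0, -0.0, 0.0, 1.3, 0.0, 50.0, -0.0, 0.0, 1.3, 0.0, 50.0, -0.0, 0.0, 1.3, 0.0, 50.0, -0.0, 0.0, 1.3, 0.0]
end [485.96095629  43.94895425  94.         185.2       ]
```

Call:
{"fn": "arm_command", "kwargs": {"series": [50,2.2,0,0.9,0,50,4.4,0,1.8,0,50,6.6,0,2.6,0,50,8.8,0,3.5,0,50,11,0,4.4,0]}}

```text
clock: 8.27
eef_pos: [484.2, 43.5, 166.6]
tool_rot: [-3.142, -0.003, -3.05]
force: [-0.6, 0.5, 0.2]
width: 42.7
gripper_force: 0.0
```

Call:
{"fn": "arm_command", "kwargs": {"series": [50,0,0,0,0,50,0,0,1.5,0,50,0,0,3,0,50,0,0,4.5,0,50,0,0,6,0]}}

```text
clock: 8.68
eef_pos: [486.1, 43.8, 106.7]
tool_rot: [3.142, -0.002, -3.05]
force: [0.0, 1.1, 0.8]
width: 42.6
gripper_force: 0.0
```

Call:
{"fn": "arm_command", "kwargs": {"series": [50,0,0,0.6,0,50,0,0,1.2,0,50,0,0,1.6,0,50,0,0,1.6,0,50,0,0,1.6,0]}}

```text
clock: 9.1
eef_pos: [486.7, 43.9, 92.4]
tool_rot: [3.142, 0.0, -3.05]
force: [0.2, -0.2, -0.5]
width: 42.7
gripper_force: 0.0
```

Call:
{"fn": "arm_command", "kwargs": {"series": [10,0,0,0,0,0,0,0,0,0,0,0,0,0,0,0,0,0,0,0,0,0,0,0,0]}}

```text
clock: 9.52
eef_pos: [486.9, 43.7, 92.9]
tool_rot: [-3.141, 0.001, -3.05]
force: [0.3, -1.5, 6.6]
width: 15.0
gripper_force: 59.1
```

Call:
{"fn": "arm_command", "kwargs": {"series": [0,0,0,-1,0,0,0,0,-2,0,0,0,0,-3,0,0,0,0,-4,0,0,0,0,-5,0]}}

```text
clock: 9.93
eef_pos: [486.2, 43.9, 143.6]
tool_rot: [3.141, -0.0, -3.05]
force: [0.2, 0.7, -2.2]
width: 14.5
gripper_force: 59.5
```

Call:
{"fn": "arm_command", "kwargs": {"series": [0,0,0,-2,0,0,0,0,-4,0,0,0,0,-6,0,0,0,0,-7.5,0,0,0,0,-8,0]}}

```text
clock: 10.35
eef_pos: [487.4, 44.0, 225.3]
tool_rot: [3.141, 0.004, -3.05]
force: [-0.1, -0.5, -2.9]
width: 15.0
gripper_force: 59.7
```

```bash
python3 - <<'E'
from h import *
st(); snap('scene','s1')
a=cv2.imread('pics/s1.png')[40:280,120:440]; cv2.imwrite('pics/s1b.png',cv2.resize(a,(800,600),interpolation=cv2.INTER_CUBIC))
plan((486,44,224,185.2),[(0,486,-321,224,178),(0,486,-321,224,178,3)],step=27)
E
```

```text
clock 10.35
qpos [-0.07   0.408 -0.106  1.963  0.061  0.769  1.451]
eef_pos [487.414  44.049 225.256]
tool_rot [ 3.141  0.004 -3.05 ]
force [-0.059 -0.506 -2.892]
width 14.973
gripper_force 59.654
[0.0, 0.24, -2.6, -0.0, 0.51, 0.0, 0.47, -5.19, -0.0, 1.03, 0.0, 0.71, -7.79, -0.0, 1.54, 0.0, 0.95, -10.39, -0.0, 2.06, 0.0, 1.18, -12.98, -0.0, 2.57]
[0.0, 0.12, -2.61, -0.0, 0.52, 0.0, 0.24, -5.21, -0.0, 1.03, 0.0, 0.36, -7.82, -0.0, 1.54, 0.0, 0.48, -10.42, -0.0, 2.06, 0.0, 0.6, -13.02, -0.0, 2.57]
[0.0, 0.0, -2.61, -0.0, 0.52, 0.0, 0.0, -5.22, -0.0, 1.03, 0.0, 0.01, -7.83, -0.0, 1.55, 0.0, 0.01, -10.43, -0.0, 2.06, 0.0, 0.01, -10.43, -0.0, 2.06]
[0.0, 0.0, -0.0, -0.0, 0.0, 0.0, 0.0, -0.0, -0.0, 0.0, 0.0, 0.0, -0.0, -0.0, 0.0, 0.0, 0.0, -0.0, -0.0, 0.0, 0.0, 0.0, -0.0, -0.0, 0.0]
end [ 486.00257828 -320.97348101  224.          178.        ]
```

View pics/s1b.png

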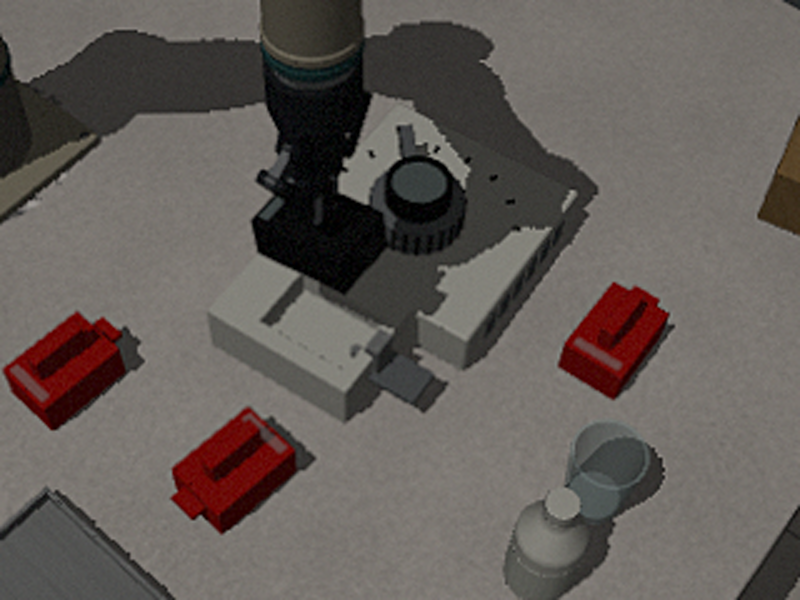

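The scene crop shows the cassette held at (320,235), clear of the empty well at (330,310). The lever is still at the long mark, near (405,140). Next I carry it over to the tray.

Call:
{"fn": "arm_command", "kwargs": {"series": [0,0.2,-2.6,0,0.5,0,0.5,-5.2,0,1.0,0,0.7,-7.8,0,1.5,0,1.0,-10.4,0,2.1,0,1.2,-13.0,0,2.6]}}

```text
clock: 10.82
eef_pos: [485.2, -87.7, 221.5]
tool_rot: [3.141, -0.002, -3.095]
force: [-0.3, -0.2, -1.8]
width: 14.7
gripper_force: 59.6
```

Call:
{"fn": "arm_command", "kwargs": {"series": [0,0.1,-2.6,0,0.5,0,0.2,-5.2,0,1.0,0,0.4,-7.8,0,1.5,0,0.5,-10.4,0,2.1,0,0.6,-13.0,0,2.6]}}

```text
clock: 11.23
eef_pos: [485.3, -217.7, 221.4]
tool_rot: [3.141, -0.002, -3.141]
force: [-0.5, -0.5, -2.3]
width: 15.0
gripper_force: 59.6
```

Call:
{"fn": "arm_command", "kwargs": {"series": [0,0,-2.6,0,0.5,0,0,-5.2,0,1.0,0,0,-7.8,0,1.5,0,0,-9.6,0,2.1,0,0,-10.4,0,2.1]}}

```text
clock: 11.65
eef_pos: [484.9, -324.1, 221.2]
tool_rot: [-3.141, -0.002, 3.102]
force: [0.0, 0.0, -2.3]
width: 14.7
gripper_force: 59.7
```

Call:
{"fn": "arm_command", "kwargs": {"series": [0,0,0,0,0,0,0,0,2,0,0,0,0,4.5,0,0,0,0,7,0,0,0,0,9,0]}}

```text
clock: 12.07
eef_pos: [486.2, -317.8, 130.5]
tool_rot: [3.139, -0.002, 3.109]
force: [0.1, 0.3, -1.6]
width: 14.9
gripper_force: 59.6
```

Call:
{"fn": "arm_command", "kwargs": {"series": [0,0,0,1,0,0,0,0,2,0,0,0,0,3,0,0,0,0,3,0,0,0,0,3,0]}}

```text
clock: 12.48
eef_pos: [486.7, -320.6, 102.4]
tool_rot: [3.141, -0.0, 3.106]
force: [-0.3, -0.6, -1.9]
width: 14.9
gripper_force: 59.5
```

```bash
python3 - <<'E'
from h import *
st(); snap('scene','s2')
a=cv2.imread('pics/s2.png')[180:360,60:300]; cv2.imwrite('pics/s2b.png',cv2.resize(a,(800,600),interpolation=cv2.INTER_CUBIC))
E
```

```text
clock 12.483
qpos [ 0.556  0.701 -0.034  1.821  0.037  0.62   2.035]
eef_pos [ 486.711 -320.622  102.411]
tool_rot [ 3.141 -0.     3.106]
force [-0.305 -0.581 -1.863]
width 14.91
gripper_force 59.474
```

View pics/s2b.png

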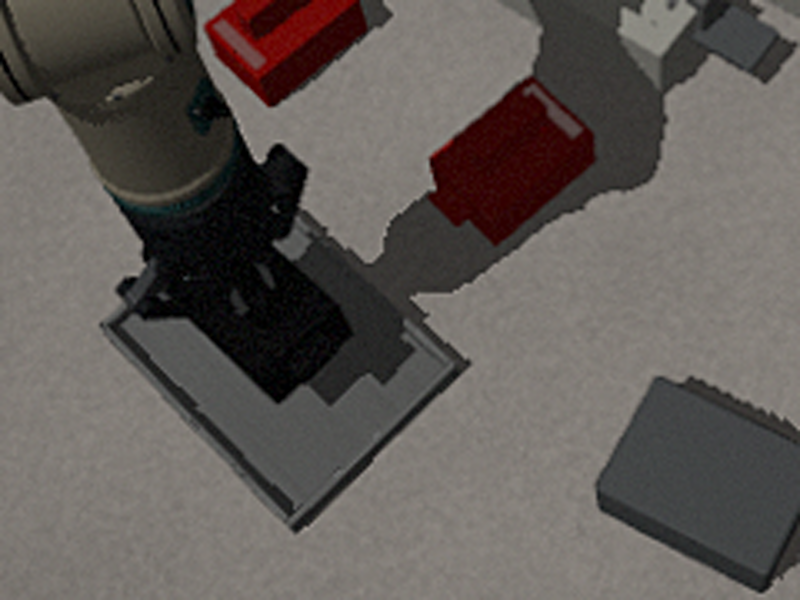

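The cassette hangs over the middle of the tray, body at (270,320), well inside the rim. I'll lower it.

Call:
{"fn": "arm_command", "kwargs": {"series": [0,0,0,1,0,0,0,0,2,0,0,0,0,3,0,0,0,0,3.4,0,0,0,0,3.4,0]}}

```text
clock: 12.95
eef_pos: [485.5, -320.2, 66.6]
tool_rot: [3.14, -0.003, 3.106]
force: [-0.2, 0.3, -2.3]
width: 15.0
gripper_force: 59.6
```

Call:
{"fn": "arm_command", "kwargs": {"series": [0,0,0,0.1,0,0,0,0,0.2,0,0,0,0,0.3,0,0,0,0,0.4,0,0,0,0,0.5,0]}}

```text
clock: 13.37
eef_pos: [486.7, -321.0, 63.5]
tool_rot: [-3.141, 0.0, 3.106]
force: [-0.0, 0.7, -2.5]
width: 14.8
gripper_force: 59.6
```

Call:
{"fn": "arm_command", "kwargs": {"series": [0,0,0,0.1,0,0,0,0,0.2,0,0,0,0,0.2,0,0,0,0,0.2,0,0,0,0,0.2,0]}}

```text
clock: 13.78
eef_pos: [487.2, -321.1, 62.5]
tool_rot: [-3.141, 0.001, 3.106]
force: [0.8, 0.8, 6.5]
width: 14.9
gripper_force: 61.0
```

Call:
{"fn": "arm_command", "kwargs": {"series": [0,0,0,0.1,0,0,0,0,0.1,0,0,0,0,0.2,0,0,0,0,0.2,0,0,0,0,0.2,0]}}

```text
clock: 14.2
eef_pos: [488.8, -321.5, 61.5]
tool_rot: [-3.14, 0.004, 3.106]
force: [0.8, 1.5, 11.8]
width: 14.6
gripper_force: 61.8
```

Call:
{"fn": "arm_command", "kwargs": {"series": [0,0,0,0.1,0,0,0,0,0.1,0,0,0,0,0.2,0,0,0,0,0.2,0,0,0,0,0.2,0]}}

```text
clock: 14.62
eef_pos: [490.6, -321.5, 60.2]
tool_rot: [-3.139, 0.008, 3.107]
force: [4.0, 1.3, 13.6]
width: 14.9
gripper_force: 62.3
```

Call:
{"fn": "arm_command", "kwargs": {"series": [0,0,0,0.1,0,0,0,0,0.1,0,0,0,0,0.2,0,0,0,0,0.2,0,0,0,0,0.2,0]}}

```text
clock: 15.03
eef_pos: [492.5, -321.6, 58.8]
tool_rot: [-3.138, 0.011, 3.107]
force: [4.5, 2.2, 14.9]
width: 14.7
gripper_force: 62.8
```

Call:
{"fn": "arm_command", "kwargs": {"series": [0,0,0,0.1,0,0,0,0,0.1,0,0,0,0,0.2,0,0,0,0,0.2,0,0,0,0,0.2,0]}}

```text
clock: 15.45
eef_pos: [494.0, -321.7, 57.6]
tool_rot: [-3.138, 0.014, 3.108]
force: [6.5, 2.4, 18.9]
width: 14.8
gripper_force: 63.8
```

```bash
python3 - <<'E'
from h import *
st(); snap('scene','s3'); X=cloud(load('s3')).reshape(-1,3)
for a in range(430,580,10):
  m=(abs(X[:,0]-a)<5)&(X[:,1]<-350)&(X[:,1]>-400)&(X[:,2]>25)&(X[:,2]<75); print(a,m.sum(),np.percentile(X[m,2],90).round(1) if m.sum()>3 else '')
E
```

```text
clock 15.45
qpos [ 0.553  0.772 -0.033  1.837  0.04   0.52   2.031]
eef_pos [ 493.989 -321.673   57.555]
tool_rot [-3.138  0.014  3.108]
force [ 6.463  2.431 18.914]
width 14.844
gripper_force 63.803
430 0 
440 0 
450 0 
460 0 
470 0 
480 4 48.4
490 13 49.5
500 15 49.4
510 12 49.7
520 15 50.0
530 11 50.4
540 13 51.8
550 0 
560 0 
570 0
```

Call:
{"fn": "arm_command", "kwargs": {"series": [0,-0.2,0,0.1,0,0,-0.4,0,0.1,0,0,-0.5,0,0.1,0,0,-0.5,0,0.1,0,0,-0.5,0,0,0]}}

```text
clock: 15.92
eef_pos: [494.5, -321.6, 57.2]
tool_rot: [-3.139, 0.006, 3.107]
force: [0.8, 2.1, 13.2]
width: 14.6
gripper_force: 63.2
```

Call:
{"fn": "arm_command", "kwargs": {"series": [22,0,0,0,0,26,0,0,0,0,32,0,0,0,0,40,0,0,0,0,50,0,0,0,0]}}

```text
clock: 16.33
eef_pos: [491.2, -321.0, 52.9]
tool_rot: [3.141, -0.001, 3.106]
force: [0.1, -0.9, -0.5]
width: 42.4
gripper_force: 0.0
```

Call:
{"fn": "arm_command", "kwargs": {"series": [55,0,0,0,0,55,0,0,-0.5,0,55,0,0,-1.5,0,55,0,0,-3,0,55,0,0,-5,0]}}

```text
clock: 16.75
eef_pos: [490.8, -320.6, 103.5]
tool_rot: [3.141, -0.002, 3.106]
force: [-0.1, -0.2, 0.3]
width: 47.4
gripper_force: 0.0
```

Call:
{"fn": "arm_command", "kwargs": {"series": [55,0,0,-3,0,55,0,0,-6,0,55,-1.5,0,-9,0,55,-3,0,-12,0,55,-4,0,-14,0]}}

```text
clock: 17.17
eef_pos: [533.7, -322.9, 247.9]
tool_rot: [-3.139, 0.005, 3.106]
force: [0.1, 0.2, 0.2]
width: 46.6
gripper_force: 0.0
```

Call:
{"fn": "arm_command", "kwargs": {"series": [55,-2,0,0,0,55,-4,0,0,0,55,-6,0,0,0,55,-6,0,0,0,55,-6,0,0,0]}}

```text
clock: 17.58
eef_pos: [592.0, -324.0, 243.6]
tool_rot: [3.141, 0.0, 3.107]
force: [0.5, -0.4, -0.6]
width: 46.7
gripper_force: 0.0
```

```bash
python3 - <<'E'
from h import *
st(); snap('wrist','w5'); snap('top','t5'); snap('scene','s5')
X=cloud(load('w5')).reshape(-1,3)
m=(abs(X[:,0]-490)<48)&(abs(X[:,1]+321)<32)&(X[:,2]>40)&(X[:,2]<58)
A=np.c_[X[m,:2]-[490,-321],np.ones(m.sum())];print(m.sum(),np.linalg.lstsq(A,X[m,2],rcond=None)[0])
a=cv2.imread('pics/w5.png'); cv2.imwrite('pics/f5.png',cv2.resize(np.hstack([a,cv2.imread('pics/s5.png')]),(800,300),interpolation=cv2.INTER_AREA))
E
```

```text
clock 17.583
qpos [ 0.478  0.655 -0.033  1.424  0.022  1.063  1.977]
eef_pos [ 591.992 -324.015  243.646]
tool_rot [3.141 0.    3.107]
force [ 0.489 -0.417 -0.571]
width 46.749
gripper_force 0.0
5736 [-1.15029960e-03  1.16955272e-03  5.07270202e+01]
```

View pics/f5.png

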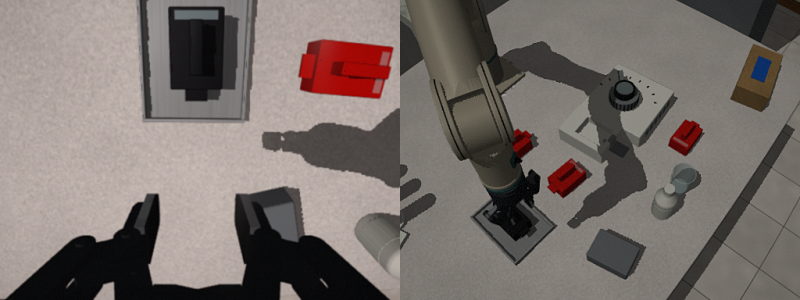

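The composite shows the cassette upright inside the tray, at (203,50) in the wrist half. Its top is level to about 0.001 rad at 50.7 mm. The bystanders haven't moved and the robot is clear, so I'm handing the job in.

```bash
python3 -c "
from cell import workorder
print(workorder.finish_job())"
```

```text
the job is handed in; nothing more can be done
None
```

The job is done and handed in at about 17.6 s: collar at the long mark, latch sprung, cassette upright and flat in the steel tray, and wash bottle, beaker and tip box not touched.

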